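# Open the paint pot for tinting

## Task

Get the blue paint pot ready for tinting: first stand the loose tint tube upright, fully down in the bore of the round metal stand, and let go of it. Then take the cap off the pot's filler neck by its orange wing: these caps come with either thread hand and nothing shows which, so try turning it both ways to find the way that frees it. Lift the cap straight off and finish while still holding it in the gripper, steady, about 10 cm above the neck; leave the tub, the cup and the scraper where they are.

Things in the scene. Friction and masses are not known exactly. Their poses are not given: they have to be found in the camera images.
- pot: Blue round paint pot fixed to the bench: tank 140 mm across, 85 mm high. Origin on the bench below the filler neck's axis; the tank's axis is 30 mm along the pot's +x from it. On the tank stand the steel neck (53 mm across, rim 125 mm above the bench) and, 62 mm along +x from the neck, a round gauge turret (56 mm across, top 122 mm above the bench).
- neck (a point): Centre of the filler neck's rim, 125 mm above the bench, where the underside of the cap's flange rests; same axes as the pot.
- cap: Loose bayonet cap on the neck, about 160 g: dark flange 60 mm across, 12 mm thick, with an orange wing bar to grip on it. Origin: centre of the flange's underside; z up. A plug and a cross bar reach 25 mm below the origin into the neck and lock it (2 mm of up and down play).
- wing (a point): On the cap's axis, 28 mm above its underside: middle of the orange wing bar, 56 mm long (cap's x), 14 mm thick (y), 34 mm tall. It turns easily. The way that frees it, clockwise in some pots and anticlockwise in others, it turns 55 to 75 degrees from its start to a hard stop and there lifts straight out. The other way it meets a hard stop within 8 to 20 degrees, still locked.
- tube: Loose round tint tube standing on the bench: 26 mm across, 100 mm tall, clear with a blue fill and a black top (top 26 mm), about 90 g, foot edge chamfered 3 mm. Origin: centre of its underside; z up along the tube.
- stand: Round aluminium stand for the tube, fixed to the bench: 48 mm across, 45 mm tall, on a thin dark foot disc 76 mm across and 6 mm high. A 30 mm bore, open at the top, 37 mm deep. Origin: centre of its underside.
- bore (a point): Centre of the floor of the stand's bore, 8 mm above the bench; the tube's underside rests here. The bore's mouth is 37 mm above this point.
- tub: Bystander: loose white paint tub with green band, 72 mm across, 85 mm high. Origin: centre of its underside.
- cup: Bystander: loose white ceramic cup, 66 mm across the rim, 75 mm high. Origin: centre of its underside.
- scraper: Bystander: loose palette scraper lying on the bench, 190 mm long along its x. Origin: on its underside.
Things that resemble listed ones, but are neither listed nor needed, are in the scene too. There is more than one size of the pot; the one meant has the size given above.

How it is judged:
On the way, in this order (a step that is already met when the one before it is completed fails the run):
1. the tint tube stands released, fully down in the stand's bore, with the cap still on the pot (horizontal distance between tube and bore below 0.005 m and z of tube in the frame of bore between -0.004 and 0.005 m and angle between tube's own z axis and vertical below 0.12 rad and contact force between the fingers and tube below 0.1 N and z of cap in the frame of neck below 0.006 m and horizontal distance between cap and neck below 0.006 m), for 0.2 s.
2. the cap is lifted off the neck in the gripper (z of cap in the frame of neck above 0.06 m and contact force between the fingers and cap above 1 N), for 0.2 s.
At the end, for the whole second after the job is handed in: The tube stands upright (within 7 degrees) on the floor of the stand's bore, not touched by the fingers; the cap is held still by the fingers (over 1 N) with its flange at least 60 mm above the neck's rim, touching none of the other things; tub, cup and scraper within 30 mm of where they started (all of step 2 and horizontal distance between tube and bore below 0.005 m and z of tube in the frame of bore between -0.004 and 0.005 m and angle between tube's own z axis and vertical below 0.12 rad and contact force between each of the fingers, cap and tube below 0.1 N and linear speed of cap below 0.03 m/s and contact force between cap and pot below 0.1 N and contact force between cap and stand below 0.1 N and contact force between cap and tub below 0.1 N and contact force between cap and cup below 0.1 N and contact force between cap and scraper below 0.1 N and not (distance of tub from where it was at the start of the episode above 0.03 m) and not (distance of cup from where it was at the start of the episode above 0.03 m) and not (distance of scraper from where it was at the start of the episode above 0.03 m)); the arm keeps its last pose, push and grip.
It fails at once if a bystander (tub, cup or scraper) is shifted by more than 30 mm (distance of any of tub, cup, scraper from where it was at the start of the episode above 0.03 m).
It fails at once if the tint tube is knocked over (angle between tube's own z axis and vertical above 1 rad).
It also fails if it takes over 64 s, if anything falls off the work surface, if the arm or the gripper's body presses on something with over 40 N, if the wrist force passes 120 N, or if a joint passes its speed limit or range.

## Robot

A 6-joint arm with a two-finger parallel gripper is mounted at the origin on the work surface. World frame = base frame: x ahead of the robot, y to its left, z up, the work surface at z = 0. Lengths are in m, angles in rad, forces in N, time in s.
With the tool pointing down it reaches from about 0.35 to 0.8 m from the base axis. Payload 7.3 kg.
Tool frame: the origin (TCP) lies at the centre of the arm's flange, where the gripper is bolted on; the fingertips stand 173 mm ahead of it and the grasp point (between the pads) lies 155 mm ahead of it; z points along the fingers, y is the line along which they close (so a half turn about z gives the same grasp; the last joint's range is limited). The gripper opens to 85 mm and grips with 20 to 120 N. Pads are 22 mm wide; open, the fingers measure 114 mm over their backs; the gripper's body (76 mm by 85 mm) begins 54 mm behind the grasp point. The pads swing forward as they close: fully open they stand 13 mm farther back than shut.
Start: joints at [1.108, 0.342, 1.524, -0, 1.275, -0.146], TCP at [0.164, 0.499, 0.405] pointing down, gripper open.
Joint ranges: [-2.53, 2.53], [-0.77, 2.02], [0.04, 2.7], [-1, 4.14], [0.28, 2.66], [-3.11, 3.11]. Speed limits (rad/s): [2.57, 2.57, 3.14, 3.14, 3.14, 3.14].

## Interface

Orientations are given as a 3x3 rotation matrix whose columns are the frame's x, y, z axes.
In Python, from workcell import r gives the robot as it stands.
- The arm moves only by the tool play_rows, never from a script. Its arguments are lists of equal length, an entry for each row: "delta_rot": the turn, a rotation vector about the tool's x, y, z in degrees, a list of three; "travel": the shift along the tool's x, y, z in m, a list of three; "claw": the opening, from -1 (shut) to 1 (fully open). In form: {"delta_rot": [[rx, ry, rz], ...], "travel": [[dx, dy, dz], ...], "claw": [claw, ...]}. A call has 1 to 12 rows; each row shifts and turns the commanded pose from where the row before left it, along the tool's axes as they then stand; what a row does not reach is not made up. A row lasts 1/8 s, in which the tool goes at most 62.5 mm and 10.7 degrees, less where a joint would pass 70% of its speed; a pose out of reach is approached as far as the arm can. A call is refused whole if a number of a shift passes 0.0625 or a number of a turn 10.7, either way. A call with a gripper value outside its range is refused whole. The fingers move at their own pace and stop on an object; "force" is the grip in N (left out, the last holds). Time passes only in rows, so rows that do not move let the fingers close. It gives the time, the measured TCP pose, the force, the opening and the grip force at its end, in the units of the state.
- r.get_state(): the state, without advancing time (a new reading comes with each control period).
- r.read_camera(name): name is "scene" or "top"; returns a dict with "image" (384x512x3 uint8, red, green, blue), "range_z" (384x512 float32, m along the optical axis (not along the pixel's ray), 0 where there is no reading), "intrinsics" (3x3 intrinsics, pixels), "distortion" ([k1, k2, p1, p2, k3] as OpenCV has them; the pictures are not rectified), "view" (4x4, takes a point from world to camera coordinates). Camera axes: x right, y down, z forward; pixel columns grow to the right and rows downward; lengths in m; the calibration is good to about 2 mm. A picture is of the moment at which its call begins.
- r.close_job(): hands the job in; it is judged then, once.
Trained networks look in the newest picture that a camera, given by its name, has taken for a name from the list of things; names that differ only in an ending like _2 or _b are one class to them, and where a whole thing is asked for, a point or a joint stands for the part that bears it (a point fixed in the world has none). Each returns a list of dicts, best first, with "p" (0 to 1); they miss things now and then, are a little off and sometimes report something else, mostly with a low value. They report only what shows in the picture. A call takes as long as a camera call. They do not tell look-alikes from the thing itself.
- r.search_frame(camera, label): "location" ([column, row] in pixels, amid what is visible of it).
- r.cut_out(camera, label): "mask" (384x512 bool, what is visible of it) and "location" ([column, row] in pixels, amid what is visible of it).
The state is a dict: "time_s": time; "joint_positions": joint angles; "qd": joint speeds; "effort": joint torques, N m; "tcp_pos": TCP position; "tool_rot": TCP orientation; "wrist_force": force on the tool from outside, world axes, zero at the start; "ft_torque": the same for the moment, N m; "gripper_width": finger opening in m; "gripper_force": force on a finger pad.
Only numpy, scipy, OpenCV 4.12 (cv2) and the standard library are available. Lean on these libraries where they do the work, as an engineer would, in place of code of your own. Each camera call takes 0.05 s, during which the arm holds its last target. There are 200 camera calls.

## Working session

There is one attempt and no reset: what is moved stays moved. The work goes in short steps, Python scripts to look and compute and a tool call to move; the robot and the scene stay as the last step left them, time stands still between calls to the robot, and variables do not carry over. Pictures are saved under pics/ and viewed, at most 10 in all, crops included, and the job is handed in when it is done.

Besides the shell and the picture viewer there is one more tool, called after "Call:" as a command line: name --argument value ..., lists and objects as JSON in quotes. play_rows: Moves the arm, as the interface text tells. Its arguments: {"type":"object","properties":{"delta_rot":{"type":"array","items":{"type":"array","items":{"type":"number"}}},"travel":{"type":"array","items":{"type":"array","items":{"type":"number"}}},"claw":{"type":"array","items":{"type":"number"}},"force":{"type":"number"}},"required":["delta_rot","travel","claw"]}

```bash
mkdir -p pics; cat > h.py <<'E'
import numpy as np, cv2
from workcell import r
def cloud(c):
    K,D,V=np.array(c["intrinsics"]),np.array(c["distortion"]),np.array(c["view"])
    h,w=c["range_z"].shape
    u,v=np.meshgrid(np.arange(w),np.arange(h))
    n=cv2.undistortPoints(np.stack([u,v],-1).reshape(-1,1,2).astype(float),K,D).reshape(h,w,2)
    z=c["range_z"]; P=np.dstack([n[...,0]*z,n[...,1]*z,z])
    W=(P-V[:3,3])@V[:3,:3]
    W[z<=0]=np.nan
    return W
E
python3 - <<'E'
from h import *
s=r.get_state(); print(s["tcp_pos"],s["tool_rot"],s["gripper_width"])
for n in ["scene","top"]:
    c=r.read_camera(n); cv2.imwrite(f"pics/{n}0.png",c["image"][...,::-1]); np.savez(f"{n}0.npz",W=cloud(c))
    W=cloud(c); print(n, "cam",-np.array(c["view"])[:3,:3].T@np.array(c["view"])[:3,3])
    for l in ["pot","cap","wing","tube","stand","tub","cup","scraper"]:
        for d in r.cut_out(n,l)[:4]:
            w=W[d["mask"]]; w=w[~np.isnan(w[:,0])]
            print(l,round(d["p"],2),np.round(d["location"]),d["mask"].sum(), np.round(np.median(w,0),3) if len(w) else None, np.round(np.percentile(w[:,2],98),3) if len(w) else None)
E
```

```text
[0.16347109 0.49876426 0.40402542] [[-9.50235051e-01  3.11533043e-01 -7.15190462e-04]
 [ 3.11533759e-01  9.50234116e-01 -1.35716264e-03]
 [ 2.56797369e-04 -1.51242948e-03 -9.99998823e-01]] 0.08511831856482295
scene cam [ 1.35307502 -0.25370638  1.07078776]
pot 0.9 [338. 161.] 881 [0.463 0.293 0.06 ] 0.091
pot 0.81 [384. 247.] 1452 [0.787 0.279 0.06 ] 0.09
pot 0.65 [331. 216.] 2269 [0.649 0.172 0.082] 0.123
cap 0.63 [327. 179.] 400 [0.59  0.186 0.139] 0.172
wing 0.97 [324. 179.] 411 [0.589 0.186 0.138] 0.172
tube 0.63 [155. 237.] 270 [ 0.562 -0.298  0.063] 0.102
stand 0.6 [227. 228.] 506 [ 0.568 -0.096  0.017] 0.047
stand 0.45 [154. 234.] 268 [ 0.562 -0.298  0.064] 0.102
tub 0.68 [253. 260.] 868 [ 0.73  -0.069  0.073] 0.088
cup 0.94 [290. 165.] 499 [0.406 0.143 0.051] 0.076
scraper 0.88 [149. 283.] 914 [ 0.672 -0.333  0.004] 0.021
top cam [ 0.38660044 -0.01438406  0.99668798]
pot 0.91 [131. 233.] 1542 [0.436 0.288 0.06 ] 0.09
pot 0.89 [179. 163.] 2225 [0.612 0.17  0.084] 0.123
pot 0.65 [136. 116.] 1348 [0.758 0.28  0.06 ] 0.09
cap 0.95 [167. 172.] 551 [0.579 0.184 0.137] 0.171
wing 0.79 [161. 171.] 562 [0.579 0.184 0.137] 0.171
wing 0.29 [364. 150.] 944 [ 0.667 -0.335  0.003] 0.021
stand 0.91 [282. 191.] 561 [ 0.55  -0.094  0.008] 0.047
tub 0.71 [161. 174.] 555 [0.579 0.184 0.137] 0.171
tub 0.62 [266. 130.] 677 [ 0.696 -0.066  0.083] 0.087
cup 0.76 [188. 249.] 541 [0.395 0.15  0.022] 0.076
scraper 0.86 [364. 153.] 1084 [ 0.665 -0.335  0.003] 0.02
```

```bash
python3 - <<'E'
from h import *
a=cv2.imread("pics/scene0.png");b=cv2.imread("pics/top0.png")
a=cv2.resize(a[110:330,60:460],None,fx=2,fy=2,interpolation=2); b=cv2.resize(b[80:300,60:460],None,fx=2,fy=2,interpolation=2)
cv2.imwrite("pics/a.png",a);cv2.imwrite("pics/b.png",b)
E
```

```text
(no output)
```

View pics/a.png

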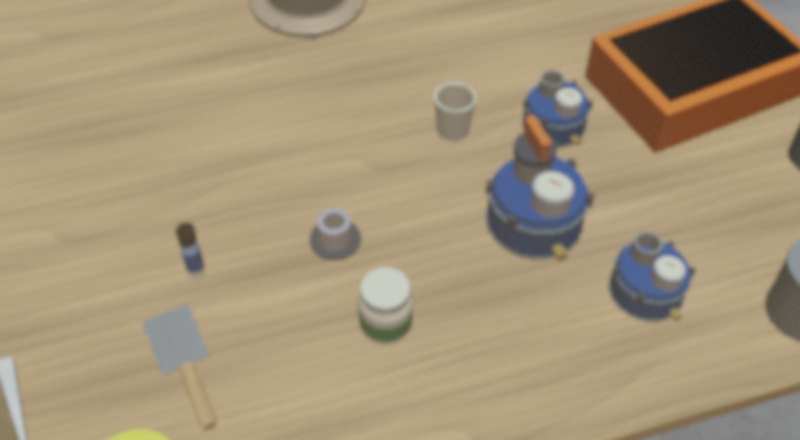

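View pics/b.png

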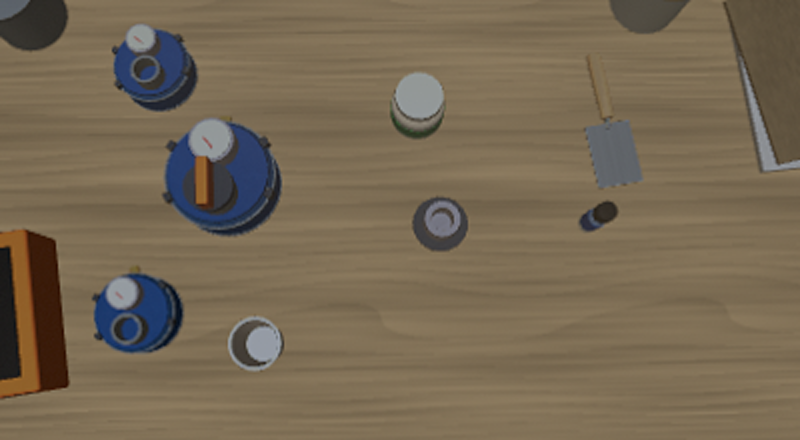

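The scene view shows the large pot with the orange wing, crop (538,145), and the tube at (190,248). In the top view the stand is at (440,220), the tube at (600,215) and the wing at (203,180). The two smaller pots have no caps. Next I fit the geometry.

```bash
cat > fit.py <<'E'
from h import *
from scipy.optimize import least_squares
Ws={n:np.load(f"{n}0.npz")["W"].reshape(-1,3) for n in ["scene","top"]}
def near(W,xy,rad,z0,z1):
    return W[(np.hypot(W[:,0]-xy[0],W[:,1]-xy[1])<rad)&(W[:,2]>z0)&(W[:,2]<z1)]
def mec(p):
    (c,rr)=cv2.minEnclosingCircle(p[:,:2].astype(np.float32)); return np.round(c,4),round(rr,4)
for n,W in Ws.items():
    print(n)
    for nm,xy,rad,z0,z1 in [("tubetop",(.558,-.3),.05,.094,.12),("tubeall",(.558,-.3),.04,.02,.12),("standtop",(.555,-.095),.05,.040,.055),("foot",(.555,-.095),.055,.003,.012),("turret",(.64,.175),.06,.117,.128),("wingtop",(.585,.185),.05,.162,.18),("wing",(.585,.185),.05,.143,.18),("flange",(.585,.185),.05,.130,.141),("tank",(.62,.18),.1,.08,.09)]:
        p=near(W,xy,rad,z0,z1)
        if len(p)<4: print(nm,len(p)); continue
        f=least_squares(lambda q:np.hypot(p[:,0]-q[0],p[:,1]-q[1])-13e-3,p[:,:2].mean(0)).x if nm=="tubeall" else ''
        print(nm,len(p),"mean",p.mean(0).round(4),"mec",*mec(p),"z98",np.percentile(p[:,2],98).round(4),f)
        if "wing" in nm:
            rc=cv2.minAreaRect(p[:,:2].astype(np.float32)*1000); print("   rect",np.round(rc[0],1),np.round(rc[1],1),rc[2], np.round(cv2.boxPoints(rc),0).tolist())
E
python3 fit.py
```

```text
scene
tubetop 67 mean [ 0.5547 -0.2986  0.0992] mec [ 0.5532 -0.2988] 0.0145 z98 0.1028 
tubeall 233 mean [ 0.5602 -0.2981  0.0692] mec [ 0.5537 -0.2989] 0.015 z98 0.1022 [ 0.55212032 -0.29839477]
standtop 127 mean [ 0.5571 -0.0942  0.0443] mec [ 0.5559 -0.0939] 0.0252 z98 0.0487 
foot 223 mean [ 0.5672 -0.0964  0.0061] mec [ 0.5539 -0.0933] 0.054 z98 0.0115 
turret 275 mean [0.6421 0.1913 0.1209] mec [0.6264 0.1849] 0.0474 z98 0.1267 
wingtop 99 mean [0.585  0.1901 0.1687] mec [0.5834 0.1924] 0.029 z98 0.1725 
   rect [583.5 190.7] [57.3 13.9] 1.2804840803146362 [[555.0, 197.0], [555.0, 183.0], [612.0, 184.0], [612.0, 198.0]]
wing 168 mean [0.5874 0.1889 0.1621] mec [0.5831 0.1906] 0.0296 z98 0.1724 
   rect [583.1 190.3] [58.1 15.1] 1.7818609476089478 [[554.0, 197.0], [554.0, 182.0], [612.0, 184.0], [612.0, 199.0]]
flange 182 mean [0.5882 0.1844 0.1361] mec [0.5844 0.1919] 0.0328 z98 0.14 
tank 703 mean [0.6217 0.183  0.0845] mec [0.6164 0.1942] 0.0766 z98 0.0891 
top
tubetop 85 mean [ 0.5511 -0.2981  0.0995] mec [ 0.5517 -0.2985] 0.013 z98 0.1023 
tubeall 181 mean [ 0.5486 -0.2939
[... 161 characters left out ...]
foot 366 mean [ 0.5506 -0.0954  0.0061] mec [ 0.557  -0.0959] 0.0535 z98 0.0103 
turret 373 mean [0.6426 0.191  0.1205] mec [0.6247 0.1822] 0.0483 z98 0.1236 
wingtop 158 mean [0.5805 0.1892 0.1688] mec [0.5803 0.1904] 0.028 z98 0.1718 
   rect [580.3 189.7] [55.7 14.6] 2.716644048690796 [[552.0, 196.0], [553.0, 181.0], [608.0, 184.0], [608.0, 198.0]]
wing 210 mean [0.5795 0.1878 0.1651] mec [0.5803 0.1895] 0.0281 z98 0.1718 
   rect [580.3 189.6] [55.7 14.8] 2.716644048690796 [[552.0, 196.0], [553.0, 181.0], [608.0, 184.0], [608.0, 198.0]]
flange 321 mean [0.5786 0.1866 0.1362] mec [0.5801 0.1904] 0.0309 z98 0.1393 
tank 1069 mean [0.6055 0.183  0.0842] mec [0.6098 0.1903] 0.0754 z98 0.0879
```

Call:
play_rows --delta_rot '[[0,0,-9.08],[0,0,-9.07],[0,0,0],[0,0,0],[0,0,0],[0,0,0],[0,0,0],[0,0,0],[0,0,0]]' --travel '[[0,0,0],[0,0,0],[-0.041,-0.0427,0],[-0.041,-0.0427,0],[-0.041,-0.0427,0],[-0.041,-0.0427,0],[-0.041,-0.0427,0],[-0.041,-0.0427,0],[-0.041,-0.0427,0]]' --claw '[1,1,1,1,1,1,1,1,1]' --force 40

```text
time_s: 2.02
tcp_pos: [0.4516, 0.1984, 0.4049]
tool_rot: [[-1.0, 0.0, 0.001], [0.0, 1.0, 0.0], [-0.001, 0.0, -1.0]]
wrist_force: [0.7, 0.6, -0.3]
gripper_width: 0.0853
gripper_force: 0.0
```

Call:
play_rows --delta_rot '[[0,0,0],[0,0,0],[0,0,0],[0,0,0],[0,0,0],[0,0,0],[0,0,0],[0,0,0],[0,0,0],[0,0,0]]' --travel '[[-0.0113,-0.0554,0],[-0.0113,-0.0554,0],[-0.0113,-0.0554,0],[-0.0113,-0.0554,0],[-0.0113,-0.0554,0],[-0.0113,-0.0554,0],[-0.0113,-0.0554,0],[-0.0113,-0.0554,0],[-0.0113,-0.0554,0],[0,0,0]]' --claw '[1,1,1,1,1,1,1,1,1,1]'

```text
time_s: 3.28
tcp_pos: [0.552, -0.3025, 0.4034]
tool_rot: [[-1.0, 0.004, -0.001], [0.004, 1.0, -0.0], [0.001, -0.0, -1.0]]
wrist_force: [-0.5, 0.7, -0.7]
gripper_width: 0.0856
gripper_force: 0.0
```

Call:
play_rows --delta_rot '[[0,0,0],[0,0,0],[0,0,0],[0,0,0]]' --travel '[[0,0,0.035],[0,0,0.035],[0,0,0.03],[0,0,0]]' --claw '[1,1,1,1]'

```text
time_s: 3.78
tcp_pos: [0.5518, -0.2973, 0.3025]
tool_rot: [[-1.0, -0.001, -0.004], [-0.001, 1.0, 0.004], [0.004, 0.004, -1.0]]
wrist_force: [0.4, 0.2, 0.5]
gripper_width: 0.0855
gripper_force: 0.0
```

Call:
play_rows --delta_rot '[[0,0,0],[0,0,0],[0,0,0],[0,0,0],[0,0,0],[0,0,0],[0,0,0],[0,0,0],[0,0,0],[0,0,0]]' --travel '[[0,-0.001,0.03],[0,0,0.025],[0,0,0.016],[0,0,0],[0,0,0],[0,0,0],[0,0,0],[0,0,0],[0,0,0],[0,0,0]]' --claw '[1,1,1,1,0.3,0,-0.4,-1,-1,-1]'

```text
time_s: 5.03
tcp_pos: [0.5523, -0.2997, 0.234]
tool_rot: [[-1.0, 0.0, 0.0], [0.0, 1.0, -0.0], [-0.0, -0.0, -1.0]]
wrist_force: [-0.0, -0.3, 3.6]
gripper_width: 0.0253
gripper_force: 40.0
```

Call:
play_rows --delta_rot '[[0,0,0],[0,0,0],[0,0,0],[0,0,0],[0,0,0],[0,0,0],[0,0,0],[0,0,0],[0,0,0],[0,0,0]]' --travel '[[0,0,-0.025],[0,0,-0.03],[0,0,-0.025],[0,0.04,0],[0,0.04,0],[0,0.04,0],[0,0.03,0],[0,0.02,0],[0,0,0],[0,0,0]]' --claw '[-1,-1,-1,-1,-1,-1,-1,-1,-1,-1]'

```text
time_s: 6.28
tcp_pos: [0.5523, -0.1304, 0.3136]
tool_rot: [[-1.0, 0.0, 0.0], [0.0, 1.0, -0.0], [-0.0, -0.0, -1.0]]
wrist_force: [-0.0, 0.8, 0.1]
gripper_width: 0.0248
gripper_force: 39.7
```

```bash
python3 - <<'E'
from h import *
from scipy.optimize import least_squares
s=r.get_state(); t=s["tcp_pos"]; print(t,s["wrist_force"],s["gripper_width"])
for n in ["scene","top"]:
    c=r.read_camera(n); W=cloud(c)
    cv2.imwrite(f"pics/{n}1.png",c["image"][...,::-1])
    for nm,z0,z1 in (("tube",t[2]-.24,t[2]-.18),):
        m=(np.hypot(W[...,0]-t[0],W[...,1]-t[1])<.03)&(W[...,2]>z0)&(W[...,2]<z1)
        p=W[m]; print(n,len(p), p.mean(0).round(4) if len(p) else '', p[:,2].min() if len(p) else '')
        if len(p)>30:
            f=lambda q:np.hypot(p[:,0]-q[0]-q[2]*(p[:,2]-.1),p[:,1]-q[1]-q[3]*(p[:,2]-.1))-.013
            q=least_squares(f,[t[0],t[1],0,0],loss="soft_l1",f_scale=.002); print("axis",q.x.round(4),np.abs(q.fun).mean())
    W2=W.reshape(-1,3); m=(np.hypot(W2[:,0]-.5545,W2[:,1]+.0955)<.04)&(W2[:,2]>.038)&(W2[:,2]<.055)
    p=W2[m]; print("stand",len(p), cv2.minEnclosingCircle(p[:,:2].astype(np.float32)) if len(p)>5 else '')
    if n=="scene":
        I=c["image"][...,::-1]; cv2.imwrite("pics/c.png",cv2.resize(I[150:290,110:310],None,fx=4,fy=4,interpolation=2))
E
```

```text
[ 0.5523302  -0.13039904  0.31363633] [-0.01718302  0.77442949  0.07707537] 0.024839216521395865
scene 116 [ 0.5632 -0.1311  0.1088] 0.08052669987025404
axis [ 0.5531 -0.1294  0.0231 -0.0042] 0.0010632419220881007
stand 141 ((0.556657612323761, -0.09515877068042755), 0.025095680728554726)
top 22 [ 0.5411 -0.1272  0.115 ] 0.08584015739695128
stand 14 ((0.5597327947616577, -0.11271543055772781), 0.005995531566441059)
```

View pics/c.png

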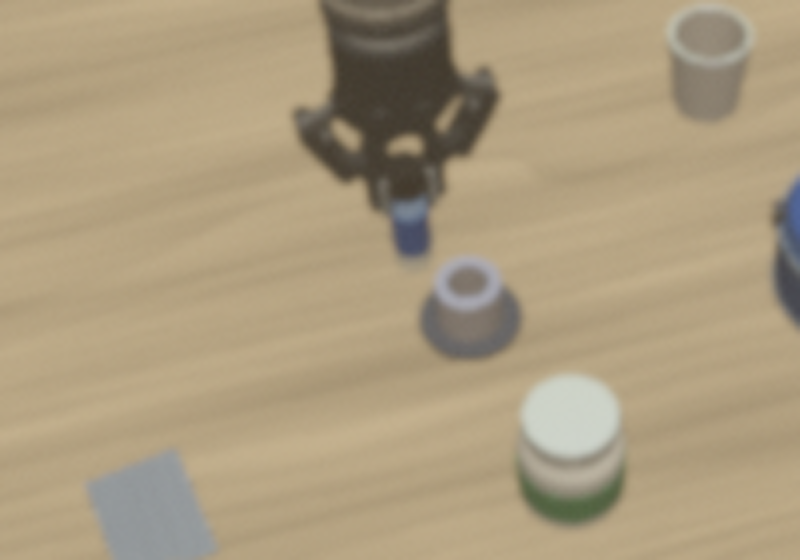

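The picture shows the tube vertical in the fingers, crop (410,230), with the stand mouth ahead at (467,280).

Call:
play_rows --delta_rot '[[0,0,0],[0,0,0],[0,0,0],[0,0,0],[0,0,0],[0,0,0],[0,0,0],[0,0,0],[0,0,0]]' --travel '[[-0.0026,0.02,0],[0,0.015,0],[0,0,0],[0,0,0.015],[0,0,0.012],[0,0,0.006],[0,0,0.004],[0,0,0.003],[0,0,0]]' --claw '[-1,-1,-1,-1,-1,-1,-1,-1,-1]'

```text
time_s: 7.5
tcp_pos: [0.5548, -0.0946, 0.2737]
tool_rot: [[-1.0, 0.0, 0.0], [0.0, 1.0, 0.0], [-0.0, 0.0, -1.0]]
wrist_force: [0.1, -0.3, -1.8]
gripper_width: 0.0253
gripper_force: 39.7
```

Call:
play_rows --delta_rot '[[0,0,0],[0,0,0],[0,0,0],[0,0,0],[0,0,0]]' --travel '[[0,0,0.005],[0,0,0.006],[0,0,0.006],[0,0,0.005],[0,0,0]]' --claw '[-1,-1,-1,-1,-1]'

```text
time_s: 8.12
tcp_pos: [0.5547, -0.0946, 0.2511]
tool_rot: [[-1.0, 0.0, -0.001], [0.0, 1.0, 0.0], [0.001, 0.0, -1.0]]
wrist_force: [0.0, 0.1, -1.2]
gripper_width: 0.0247
gripper_force: 39.7
```

Call:
play_rows --delta_rot '[[0,0,0],[0,0,0],[0,0,0],[0,0,0]]' --travel '[[0,0,0.004],[0,0,0.003],[0,0,0.001],[0,0,0]]' --claw '[-1,-1,-1,-1]'

```text
time_s: 8.62
tcp_pos: [0.5548, -0.0946, 0.2437]
tool_rot: [[-1.0, 0.0, 0.0], [0.0, 1.0, 0.0], [-0.0, 0.0, -1.0]]
wrist_force: [0.4, -0.4, -1.4]
gripper_width: 0.0249
gripper_force: 39.7
```

Call:
play_rows --delta_rot '[[0,0,0],[0,0,0],[0,0,0],[0,0,0],[0,0,0],[0,0,0],[0,0,0],[0,0,0],[0,0,0],[0,0,0]]' --travel '[[0,0,0.001],[0,0,0],[0,0,0],[0,0,0],[0,0,0],[0,0,0],[0,0,-0.03],[0,0,-0.05],[0,0,-0.05],[0,0,0]]' --claw '[-1,-0.3,-0.2,0,0.4,1,1,1,1,1]'

```text
time_s: 9.88
tcp_pos: [0.5555, -0.0948, 0.3771]
tool_rot: [[-1.0, -0.0, 0.009], [-0.0, 1.0, -0.003], [-0.009, -0.003, -1.0]]
wrist_force: [-0.1, -0.3, -1.1]
gripper_width: 0.0855
gripper_force: 0.0
```

```bash
python3 - <<'E'
from h import *
from scipy.optimize import least_squares
s=r.get_state(); print(s["tcp_pos"],s["gripper_width"])
for n in ["scene","top"]:
    c=r.read_camera(n); W=cloud(c)
    p=W[(np.hypot(W[...,0]-.5545,W[...,1]+.0955)<.04)&(W[...,2]>.05)&(W[...,2]<.13)]
    if len(p)<20: print(n,len(p)); continue
    f=lambda q:np.hypot(p[:,0]-q[0]-q[2]*(p[:,2]-.1),p[:,1]-q[1]-q[3]*(p[:,2]-.1))-.013
    side=p
    q=least_squares(f,[.5545,-.0955,0,0],loss="soft_l1",f_scale=.002)
    t=p[p[:,2]>.1]
    print(n,len(p),"axis",q.x.round(4),"top z",np.percentile(p[:,2],[90,98]),t.mean(0) if len(t) else '')
E
```

```text
[ 0.55546505 -0.09476423  0.37710526] 0.0855363716179302
scene 173 axis [ 5.556e-01 -9.320e-02  1.000e-04  1.120e-02] top z [0.10846829 0.11022508] [ 0.55840094 -0.0940942   0.10646953]
top 127 axis [ 0.5545 -0.0968  0.0098 -0.024 ] top z [0.10895465 0.10975145] [ 0.55367921 -0.09583651  0.10711051]
```

Call:
play_rows --delta_rot '[[0,0,-2],[0,0,0],[0,0,0],[0,0,0],[0,0,0],[0,0,0],[0,0,0],[0,0,0]]' --travel '[[-0.0045,0.0474,0],[-0.0045,0.0474,0],[-0.0045,0.0474,0],[-0.0045,0.0474,0],[-0.0045,0.0474,0],[-0.0045,0.0474,0],[0,0,0],[0,0,0]]' --claw '[1,1,1,1,1,1,1,1]'

```text
time_s: 10.98
tcp_pos: [0.5733, 0.1902, 0.3711]
tool_rot: [[-0.999, -0.035, -0.003], [-0.035, 0.999, -0.001], [0.003, -0.001, -1.0]]
wrist_force: [-0.9, 0.1, -0.1]
gripper_width: 0.0854
gripper_force: 0.0
```

Call:
play_rows --delta_rot '[[0,0,0],[0,0,0],[0,0,0],[0,0,0],[0,0,0],[0,0,0],[0,0,0],[0,0,0],[0,0,0],[0,0,0]]' --travel '[[-0.0084,0,0],[0,0,0.025],[0,0,0.02],[0,0,0.012],[0,0,0],[0,0,0],[0,0,0],[0,0,0],[0,0,0],[0,0,0]]' --claw '[1,1,1,1,0.5,0,-0.5,-1,-1,-1]'

```text
time_s: 12.22
tcp_pos: [0.5821, 0.1908, 0.3164]
tool_rot: [[-0.999, -0.035, 0.001], [-0.035, 0.999, 0.0], [-0.001, 0.0, -1.0]]
wrist_force: [-0.4, 0.0, 4.8]
gripper_width: 0.0138
gripper_force: 41.2
```

Call:
play_rows --delta_rot '[[0,0,5],[0,0,5],[0,0,5],[0,0,5],[0,0,4],[0,0,0]]' --travel '[[0,0,-0.001],[0,0,0],[0,0,0],[0,0,0],[0,0,0],[0,0,0]]' --claw '[-1,-1,-1,-1,-1,-1]'

```text
time_s: 12.98
tcp_pos: [0.5819, 0.1907, 0.3165]
tool_rot: [[-0.927, 0.374, -0.0], [0.374, 0.927, -0.0], [0.0, -0.0, -1.0]]
wrist_force: [-0.3, 0.7, 0.4]
gripper_width: 0.0132
gripper_force: 40.6
```

```bash
python3 - <<'E'
from h import *
s=r.get_state(); R=np.array(s["tool_rot"]); print(s["tcp_pos"],s["wrist_force"],s["ft_torque"],np.degrees(np.arctan2(R[1,0],R[0,0])),s["joint_positions"],s["gripper_width"])
E
```

```text
[0.58189433 0.1907081  0.31645417] [-0.34294133  0.66718335  0.42209312] [ 0.00012512 -0.10150725  0.01281099] 158.03784881374875 [ 1.91612860e-01  5.76861483e-01  1.39387230e+00  3.31998492e-06
  1.17124821e+00 -9.95872944e-01] 0.013158420832259097
```

Call:
play_rows --delta_rot '[[0,0,6],[0,0,6],[0,0,6],[0,0,6],[0,0,5],[0,0,0]]' --travel '[[0,0,0],[0,0,0],[0,0,0],[0,0,0],[0,0,0],[0,0,0]]' --claw '[-1,-1,-1,-1,-1,-1]'

```text
time_s: 13.72
tcp_pos: [0.5819, 0.1907, 0.3164]
tool_rot: [[-0.631, 0.776, -0.001], [0.776, 0.631, -0.0], [0.0, -0.001, -1.0]]
wrist_force: [-0.8, -0.5, -0.3]
gripper_width: 0.0129
gripper_force: 40.5
```

```bash
cat > st.py <<'E'
from h import *
s=r.get_state(); R=np.array(s["tool_rot"]); print(s["tcp_pos"],s["wrist_force"],s["ft_torque"],np.degrees(np.arctan2(R[1,0],R[0,0])),s["gripper_width"],s["time_s"])
E
python3 st.py
```

```text
[0.58185752 0.1906619  0.31643182] [-0.82908318 -0.4970381  -0.31453705] [-0.01766581  0.0193752   0.04364324] 129.11319133103697 0.012857878788680575 13.725
```

Call:
play_rows --delta_rot '[[0,0,3],[0,0,3],[0,0,3],[0,0,0]]' --travel '[[0,0,0],[0,0,0],[0,0,0],[0,0,0]]' --claw '[-1,-1,-1,-1]'

```text
time_s: 14.22
tcp_pos: [0.5818, 0.1907, 0.3165]
tool_rot: [[-0.502, 0.865, -0.001], [0.865, 0.502, -0.0], [0.0, -0.001, -1.0]]
wrist_force: [0.4, 0.2, -0.9]
gripper_width: 0.0131
gripper_force: 40.5
```

```bash
python3 st.py
```

```text
[0.58184887 0.19067951 0.31646398] [ 0.38975963  0.18404123 -0.94691284] [-0.04535362  0.01101666 -0.0002555 ] 120.15228384492463 0.013065945739163967 14.225
```

Call:
play_rows --delta_rot '[[0,0,2],[0,0,2],[0,0,2],[0,0,0]]' --travel '[[0,0,0],[0,0,0],[0,0,0],[0,0,0]]' --claw '[-1,-1,-1,-1]'

```text
time_s: 14.72
tcp_pos: [0.5818, 0.1907, 0.3165]
tool_rot: [[-0.407, 0.914, -0.001], [0.914, 0.407, -0.0], [0.0, -0.001, -1.0]]
wrist_force: [-2.7, -0.8, -1.5]
gripper_width: 0.0133
gripper_force: 40.4
```

```bash
python3 st.py
```

```text
[0.58176335 0.19070362 0.31650913] [-2.65778139 -0.81657727 -1.5241865 ] [-0.14405966  0.24166205  0.14608175] 113.99824823438556 0.013337919956192741 14.725
```

Call:
play_rows --delta_rot '[[0,0,2],[0,0,2],[0,0,0]]' --travel '[[0,0,0],[0,0,0],[0,0,0]]' --claw '[-1,-1,-1]'

```text
time_s: 15.1
tcp_pos: [0.5818, 0.1908, 0.3165]
tool_rot: [[-0.342, 0.94, -0.001], [0.94, 0.342, -0.0], [-0.0, -0.001, -1.0]]
wrist_force: [-2.0, -0.5, -2.5]
gripper_width: 0.0133
gripper_force: 43.4
```

```bash
python3 st.py
```

```text
[0.58175151 0.19075125 0.31653464] [-2.00704209 -0.50880728 -2.51170453] [-0.09926314  0.42062702  0.86859733] 110.01494183024046 0.013349110996788984 15.1
```

The turn met a hard stop at about 70°, so this is the freeing way. I ease off slightly and lift.

Call:
play_rows --delta_rot '[[0,0,-1.5],[0,0,0],[0,0,0],[0,0,0],[0,0,0]]' --travel '[[0,0,0],[0,0,-0.002],[0,0,-0.003],[0,0,-0.003],[0,0,0]]' --claw '[-1,-1,-1,-1,-1]' --force 60

```text
time_s: 15.72
tcp_pos: [0.5818, 0.1907, 0.3252]
tool_rot: [[-0.366, 0.931, -0.001], [0.931, 0.366, -0.0], [0.0, -0.001, -1.0]]
wrist_force: [-1.6, -0.0, -11.1]
gripper_width: 0.0132
gripper_force: 60.6
```

```bash
python3 st.py
```

```text
[0.58177869 0.19065766 0.3251966 ] [ -1.61945519  -0.04546709 -11.13021287] [-0.07066459  0.30315097  0.30763182] 111.47402104274097 0.01320022569432317 15.725
```

Call:
play_rows --delta_rot '[[0,0,0],[0,0,0],[0,0,0],[0,0,0],[0,0,0],[0,0,0]]' --travel '[[0,0,-0.004],[0,0,-0.004],[0,0,-0.004],[0,0,-0.004],[0,0,-0.004],[0,0,0]]' --claw '[-1,-1,-1,-1,-1,-1]'

```text
time_s: 16.48
tcp_pos: [0.582, 0.1908, 0.3452]
tool_rot: [[-0.366, 0.93, 0.001], [0.93, 0.366, 0.0], [-0.0, 0.001, -1.0]]
wrist_force: [-0.5, 0.7, -1.3]
gripper_width: 0.0128
gripper_force: 62.0
```

```bash
python3 st.py
```

```text
[0.58200527 0.19075253 0.34518364] [-0.46581351  0.68593477 -1.32805209] [ 0.00649008 -0.03052808  0.01378262] 111.4973193443944 0.012753651357834047 16.475
```

Free. I lift the rest of the way to about 10 cm and check.

Call:
play_rows --delta_rot '[[0,0,0],[0,0,0],[0,0,0],[0,0,0],[0,0,0],[0,0,0],[0,0,0],[0,0,0],[0,0,0]]' --travel '[[0,0,-0.01],[0,0,-0.015],[0,0,-0.018],[0,0,-0.015],[0,0,-0.01],[0,0,-0.004],[0,0,0],[0,0,0],[0,0,0]]' --claw '[-1,-1,-1,-1,-1,-1,-1,-1,-1]'

```text
time_s: 17.6
tcp_pos: [0.5819, 0.1907, 0.4161]
tool_rot: [[-0.366, 0.93, -0.001], [0.93, 0.366, -0.0], [0.0, -0.001, -1.0]]
wrist_force: [-1.0, -0.7, -1.2]
gripper_width: 0.0129
gripper_force: 62.0
```

```bash
python3 - <<'E'
from h import *
c=r.read_camera("scene"); I=c["image"][...,::-1]; cv2.imwrite("pics/d.png",cv2.resize(I[90:330,100:450],None,fx=2.2,fy=2.2,interpolation=2))
W=cloud(c); p=W[(np.hypot(W[...,0]-.582,W[...,1]-.19)<.036)&(W[...,2]>.13)&(W[...,2]<.29)]
print(np.histogram(p[:,2],bins=np.arange(.13,.30,.01)))
p=W[(np.hypot(W[...,0]-.5545,W[...,1]+.0955)<.04)&(W[...,2]>.05)]; print(len(p),np.percentile(p[:,2],98))
E
python3 st.py
```

```text
(array([  0,   0,   0,   0,   0,   0,   3,   8,   0,  38, 172,  32,  46,
        80,  47,  47]), array([0.13, 0.14, 0.15, 0.16, 0.17, 0.18, 0.19, 0.2 , 0.21, 0.22, 0.23,
       0.24, 0.25, 0.26, 0.27, 0.28, 0.29]))
173 0.10965004606512985
[0.58194477 0.19070208 0.4162522 ] [ 0.9103545  -0.4621099  -1.43430003] [-0.01765933  0.06872804 -0.02337753] 111.49612735211898 0.012968206427050275 17.65
```

View pics/d.png

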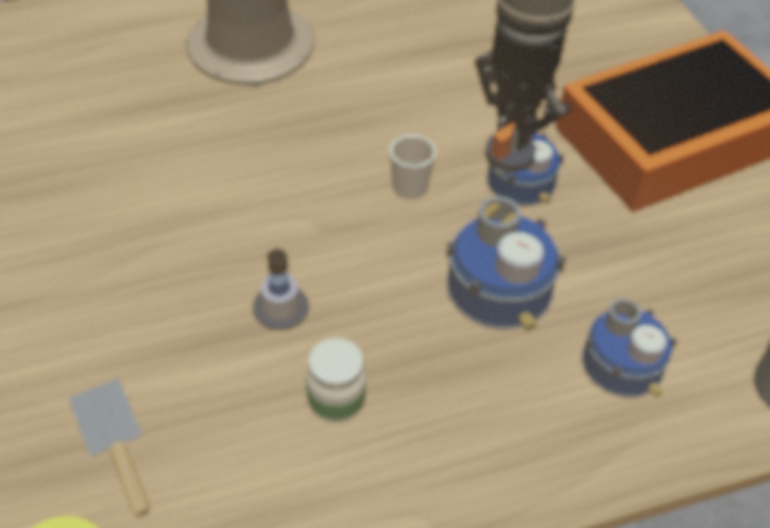

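The picture shows the cap held in the gripper at (512,150) above the open neck at (500,215), and the tube standing in the stand at (279,285). The bystanders are where they were.

```bash
python3 -c "
from workcell import r
print(r.close_job())"
```

```text
the job is handed in; nothing more can be done
None
```

I handed the job in with the tint tube seated upright and released in the stand's bore, the cap turned about 70° clockwise (seen from above) to its stop and lifted off, and held steady about 10 cm above the neck; the tub, cup and scraper were not touched, and the verdict was not shown.

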